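Load a bone tube into the conditioning chest and set its air

TASK

Load the bone tube that stands on the bench into the chest's empty bay, where the air is still on: turn the air valve behind that bay fully shut, slide the bay's clear cover aside, stand the tube upright on the bare rack without dropping it, and slide the cover fully shut. Only then turn the same valve on again to half open, its pointer on the middle mark at 45 degrees. Leave the other valve, the tubes already in the chest and the other things on the bench as they are.

Things in the scene. Friction and masses are not known exactly. Their poses are not given: they have to be found in the camera images.
- chest: low aluminium chest fixed to the bench, 300 mm deep (its x, away from the robot), 500 mm wide (y), walls 10 mm thick, 108 mm high. A partition at y = 0 makes a left (+y) and a right (-y) bay, each inside x -140 to +52 mm and out to 240 mm. Behind: deck (x 62 to 150 mm, 104 mm high) with an air pipe along y at x = 107 mm, gauge and two valves. Yaw within 0.12 rad. Origin: centre of its underside
- rack_bare: the empty rack, a flat slotted steel plate 160 x 165 x 6 mm (x, y, z) on the floor of one bay, centre 145 mm left or right of the chest's middle (which bay varies). Axes parallel to the chest's; origin at the centre of its underside; its top is 6 mm above that (18 mm above the bench)
- rack_stock: the same rack in the other bay, with three bone tubes standing on it; origin likewise
- cover_left (a joint): travel of the clear cover over the left bay (m): 0 shut, 0.160 fully open; opens towards the chest's -y, over the right cover. Friction 2 N, stays where it is left. Panel 190 x 252 x 5 mm in aluminium edging, top 126 mm above the bench
- cover_right (a joint): travel of the clear cover over the right bay (m): 0 shut, 0.160 fully open; opens towards the chest's +y, under the left cover. Friction 2 N. Panel of the same size, top 117 mm above the bench
- cover_left_grip (a point): grip point of the left cover's black bar handle, which stands up at the cover's outer (left) end: 60 mm along the chest's x, 10 mm thick along y, from the panel up to 38 mm above the panel's underside; so its top is 159 mm above the bench (150 mm on the right cover); the point is 12 mm below its top. Moves with the cover
- cover_right_grip (a point): the same on the right cover, at its outer (right) end; when this cover is fully open its handle stops 47 mm from the edge of the left cover
- valve_left (a joint): angle of the handle of the left bay's quarter-turn air valve (rad): 0 shut, 0.785 half open, 1.571 fully open; grows anticlockwise seen from above. Found at 1.0 to 1.4; stop at 0. Friction about 0.05 N m, stays where it is left
- valve_right (a joint): the same for the right bay's valve
- valve_left_grip (a point): grip point on the vertical axis of the left valve (107 mm behind, 100 mm left of the chest's middle), 171 mm above the bench. The dark handle is an upright blade 55 mm long, 9 mm thick, 153 to 181 mm high, over a round white index plate (78 mm across, top at 145 mm) with long marks at shut, half and full, short ones between. The point's axes turn with the handle, blade along its x
- valve_right_grip (a point): the same on the right valve, 100 mm right of the chest's middle
- valve_left_pointer (a point): tip of the thin pointer end of the left valve's blade, 29 mm from the axis: it points to the robot (the chest's -x) when shut, along the pipe to the chest's right (-y) when fully open, half-way between on the middle mark
- valve_right_pointer (a point): tip of the right valve's pointer, 29 mm from its axis
- blank_mid (a point): the bone tube to be put in: cream-coloured, 46 mm across, bore 22 mm, 80 mm tall, about 160 g, standing on end on the bench left of the chest (the only hollow tube standing on the bench); this point is on its axis half-way up, its z along the axis
- rod_mid (a point): slim solid bone rod, 28 mm across, 115 mm tall, standing on the bench; this point is half-way up
- offcut: flat solid bone disc, 64 mm across, 26 mm tall, lying on the bench; origin at the centre of its underside
- gouge: wood-handled hand tool about 190 mm long, lying on the left; origin at its middle, on the underside
- brush: brush with a wooden handle, about 190 mm long, lying on the right; origin at its middle, on the underside
- jar: closed amber glass jar, 64 mm across, 75 mm tall, right of the chest; origin at the centre of its underside
- beaker: open plastic cup, 72 mm across, 90 mm tall, left and near the robot; origin at the centre of its underside
- stock0_mid (a point): bone tube already in the chest, standing on the other rack, 52 mm across, 58 mm tall; this point is half-way up
- stock1_mid (a point): bone tube already in the chest, standing on the other rack, 40 mm across, 70 mm tall; this point is half-way up
- stock2_mid (a point): bone tube already in the chest, standing on the other rack, 44 mm across, 45 mm tall; this point is half-way up
Mind the look-alikes: they are no part of the job. What is shaped like the part that bears blank_mid but blue or yellow is not meant.

How it is judged:
On the way, in this order (a step that is already met when the one before it is completed fails the run):
1. the valve of the bay with the bare rack is shut (under 0.1 rad) while its cover is still shut (((y of rack_bare in the frame of chest above 0 m and value of joint valve_left below 0.1 rad and value of joint cover_left below 0.02 m) or (y of rack_bare in the frame of chest below 0 m and value of joint valve_right below 0.1 rad and value of joint cover_right below 0.02 m))), for 0.2 s.
2. the cover of that bay is slid open by more than 100 mm, its valve staying shut (((y of rack_bare in the frame of chest above 0 m and value of joint cover_left above 0.1 m and value of joint valve_left below 0.2 rad) or (y of rack_bare in the frame of chest below 0 m and value of joint cover_right above 0.1 m and value of joint valve_right below 0.2 rad))), for 0.2 s.
3. the tube stands on the bare rack and is let go (x of blank_mid in the frame of rack_bare between -0.06 and 0.06 m and y of blank_mid in the frame of rack_bare between -0.06 and 0.06 m and z of blank_mid in the frame of rack_bare between 0.04 and 0.052 m and angle between blank_mid's own z axis and vertical below 0.1 rad and contact force between blank and the fingers below 0.05 N and linear speed of blank below 0.02 m/s), for 0.2 s.
4. both covers are shut (within 8 mm) over the standing tube, the valve of its bay still shut (under 0.2 rad) (x of blank_mid in the frame of rack_bare between -0.06 and 0.06 m and y of blank_mid in the frame of rack_bare between -0.06 and 0.06 m and z of blank_mid in the frame of rack_bare between 0.04 and 0.052 m and angle between blank_mid's own z axis and vertical below 0.1 rad and value of joint each of cover_left, cover_right below 0.008 m and ((y of rack_bare in the frame of chest above 0 m and value of joint valve_left below 0.2 rad) or (y of rack_bare in the frame of chest below 0 m and value of joint valve_right below 0.2 rad))), for 0.2 s.
At the end, for the whole second after the job is handed in: The tube stands upright (0.1 rad), released and still on the bare rack, its axis within 60 mm of the rack's centre in x and in y; both covers are shut within 8 mm; that bay's valve is still, at 0.785 rad within 0.12; the other valve is open as found (over 0.7 rad) (all of step 3 and value of joint each of cover_left, cover_right below 0.008 m and ((y of rack_bare in the frame of chest above 0 m and value of joint valve_left between 0.665 and 0.905 rad and value of joint valve_right above 0.7 rad) or (y of rack_bare in the frame of chest below 0 m and value of joint valve_right between 0.665 and 0.905 rad and value of joint valve_left above 0.7 rad)) and velocity of joint valve_left between -0.05 and 0.05 rad/s and velocity of joint valve_right between -0.05 and 0.05 rad/s); the robot touches nothing.
It fails at once if the other bay's valve is turned (its pointer moves more than 8 mm) ((y of rack_bare in the frame of chest above 0 m and distance of valve_right_pointer from where it was at the start of the episode above 0.008 m) or (y of rack_bare in the frame of chest below 0 m and distance of valve_left_pointer from where it was at the start of the episode above 0.008 m)).
It fails at once if the tube is dropped into the chest (falls freely faster than 0.6 m/s, a drop of about 18 mm) (horizontal distance between blank_mid and rack_bare below 0.1 m and contact force between blank and the fingers below 0.05 N and linear speed of blank above 0.6 m/s).
It fails at once if the tube is knocked over (angle between blank_mid's own z axis and vertical above 0.9 rad).
It fails at once if a bystander or a tube already in the chest is moved more than 30 mm (distance of any of rod_mid, offcut, gouge, brush, jar, beaker, stock0_mid, stock1_mid, stock2_mid from where it was at the start of the episode above 0.03 m).
It also fails if it takes over 72 s, if anything falls off the work surface, if the arm or the gripper's body presses on something with over 40 N, if the wrist force passes 120 N, or if a joint passes its speed limit or range.

ROBOT

A 6-joint arm with a two-finger parallel gripper is mounted at the origin on the work surface. World frame = base frame: x ahead of the robot, y to its left, z up, the work surface at z = 0. Lengths are in m, angles in rad, forces in N, time in s.
With the tool pointing down it reaches from about 0.275 to 0.85 m from the base axis. Payload 5.2 kg.
Tool frame: the origin (TCP) lies midway between the tips of the shut fingers; the grasp point (between the pads) lies 19 mm behind it (env.pinch_z is the distance from the TCP to the grasp point, in m); z points along the fingers, y is the line along which they close (so a half turn about z gives the same grasp; the last joint's range is limited). The gripper opens to 85 mm and grips with 20 to 120 N. Pads are 22 mm wide; open, the fingers measure 114 mm over their backs; the gripper's body (76 mm by 85 mm) begins 54 mm behind the grasp point. The pads swing forward as they close: fully open they stand 13 mm farther back than shut.
Start: joints at [-1.452, 0.259, 1.535, -0, 1.348, -0.203], TCP at [0.174, -0.522, 0.231] pointing down, gripper open.
Joint ranges: [-3.14, 3.14], [-0.91, 2.08], [0.19, 2.58], [-1.22, 4.36], [0.22, 2.71], [-3.12, 3.12]. Speed limits (rad/s): [2.57, 2.57, 3.14, 3.14, 3.14, 3.14].

INTERFACE

Orientations are given as a unit quaternion [w, x, y, z].
In Python, from workcell import telemetry, grab_frame, order, env gives the robot as it stands. The module is installed in compiled form; this text tells all that it offers.
- The arm moves only by the tool step_arm, never from a script. Its argument "plan" is a list that holds one entry, the list of rows, each a list of 5 numbers: the opening, from 0 (shut) to 1 (fully open), then the shift along the tool's x, y, z as a fraction of full scale, then the turn about the tool's z as a fraction of full scale. A call has 1 to 10 rows; each row shifts and turns the commanded pose from where the row before left it, along the tool's axes as they then stand; what a row does not reach is not made up. Full scale, the value 1, is 8 cm for a shift and 180 degrees for a turn. A row lasts 1/8 s, in which the tool goes at most 62.5 mm and 10.7 degrees, less where a joint would pass 70% of its speed; a pose out of reach is approached as far as the arm can. A call with a number of a shift or a turn outside -1 to 1 is refused whole. A call with a gripper value outside its range is refused whole. The fingers move at their own pace and stop on an object; "grip_force" is the grip in N (left out, the last holds). Time passes only in rows, so rows that do not move let the fingers close. It gives the time, the measured TCP pose, the force, the opening and the grip force at its end, in the units of the state.
- telemetry.get_obs(): the state, without advancing time (a new reading comes with each control period).
- grab_frame(name): name is "scene" or "top" or "wrist"; returns a dict with "img" (420x560x3 uint8, red, green, blue), "vfov" (degrees; the focal length in pixels is half the picture's height over the tangent of half this angle, whatever the lens; pixels are square), "cx", "cy" (the principal point, pixels), "D" ([k1, k2, p1, p2, k3] as OpenCV has them; the pictures are not rectified), "rvec" (rotation vector, rad) and "tvec" (3), from world to camera coordinates, as OpenCV has them. Camera axes: x right, y down, z forward; pixel columns grow to the right and rows downward; lengths in m; the calibration is good to about 2 mm. A picture is of the moment at which its call begins. There is no depth.
- order.sign_off(): hands the job in; it is judged then, once.
The state is a dict: "clock": time; "joint_positions": joint angles; "joint_vel": joint speeds; "joint_torque": joint torques, N m; "tcp_pos": TCP position; "orientation": TCP orientation; "force": force on the tool from outside, world axes, zero at the start; "wrist_torque": the same for the moment, N m; "finger_gap": finger opening in m; "gripper_force": force on a finger pad.
Only numpy, scipy, OpenCV 4.12 (cv2) and the standard library are available. Lean on these libraries where they do the work, as an engineer would, in place of code of your own. Each camera call takes 0.05 s, during which the arm holds its last target. There are 200 camera calls.

## Working session

There is one attempt and no reset: what is moved stays moved. The work goes in short steps, Python scripts to look and compute and a tool call to move; the robot and the scene stay as the last step left them, time stands still between calls to the robot, and variables do not carry over. Pictures are saved under pics/ and viewed, at most 10 in all, crops included, and the job is handed in when it is done.

Besides the shell and the picture viewer there is one more tool, called after ">>>" by a JSON object that holds its "method" and its "body", one argument or row to a line. step_arm: Moves the arm, as the interface text tells. Shift numbers are shares of 8 cm and turn numbers shares of 180 degrees, none past 1 either way. Its arguments: {"type":"object","properties":{"plan":{"type":"array","items":{"type":"array","items":{"type":"array","items":{"type":"number","minimum":-1,"maximum":1}}}},"grip_force":{"type":"number"}},"required":["plan"]}

```bash
mkdir -p pics
cat > h.py <<'E'
import numpy as np, cv2
from workcell import telemetry, grab_frame, order, env
def K(f):
    h,w=f["img"].shape[:2]; F=h/2/np.tan(np.radians(f["vfov"])/2)
    return np.array([[F,0,f["cx"]],[0,F,f["cy"]],[0,0,1.]])
def ray(f,px):
    p=cv2.undistortPoints(np.array(px,float).reshape(-1,1,2),K(f),np.array(f["D"],float)).reshape(-1,2)
    R=cv2.Rodrigues(np.array(f["rvec"],float))[0]; t=np.array(f["tvec"],float)
    return -R.T@t, np.c_[p,np.ones(len(p))]@R
def onz(f,px,z):
    c,d=ray(f,px); return c+d*((z-c[2])/d[:,2])[:,None]
def proj(f,P):
    return cv2.projectPoints(np.array(P,float).reshape(-1,1,3),np.array(f["rvec"],float),np.array(f["tvec"],float),K(f),np.array(f["D"],float))[0].reshape(-1,2)
def grab(n,tag):
    f=grab_frame(n); np.save(f"pics/{tag}.npy",f,allow_pickle=True)
    cv2.imwrite(f"pics/{tag}.png",cv2.cvtColor(f["img"],cv2.COLOR_RGB2BGR)); return f
def load(tag): return np.load(f"pics/{tag}.npy",allow_pickle=True).item()
E
python3 - <<'E'
from h import *
for n in("top","scene"):
    f=grab(n,n+"0"); print(n,f["vfov"],ray(f,[[280,210]]))
E
```

```text
top 47.74942030213718 (array([0.16394876, 0.0043818 , 1.80223977]), array([[ 0.19008872, -0.00643346, -0.98178669]]))
scene 48.63104182177266 (array([1.23133365, 1.00307492, 1.12260679]), array([[-0.49606506, -0.6249265 , -0.60337317]]))
```

```bash
python3 -c "
from h import *
print(telemetry.get_obs(), env.pinch_z)"
```

```text
{'clock': 0.1, 'joint_positions': array([-1.45180292e+00,  2.59270185e-01,  1.53598697e+00, -2.79816648e-05,
        1.34800464e+00, -2.02812669e-01]), 'joint_vel': array([-0.00046824,  0.00011558, -0.00202999, -0.00141826, -0.00031237,
       -0.0004314 ]), 'joint_torque': array([ 4.39870710e-03, -4.46964312e+01, -2.91249418e+01, -1.43255197e-04,
        6.22600783e-03,  3.00283723e-06]), 'tcp_pos': array([ 0.17390196, -0.52127405,  0.23055245]), 'orientation': array([-8.34408226e-04,  9.87082169e-01,  1.60212653e-01,  2.13357827e-05]), 'force': array([ 0.03164048, -0.18630617, -0.26952837]), 'wrist_torque': array([ 0.02895938,  0.07105149, -0.01300975]), 'gripper_force': 0.0, 'finger_gap': 0.08519598957126413} 0.0187
```

View pics/top0.png

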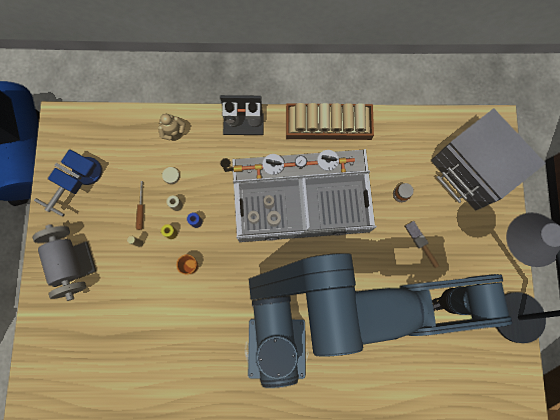

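View pics/scene0.png

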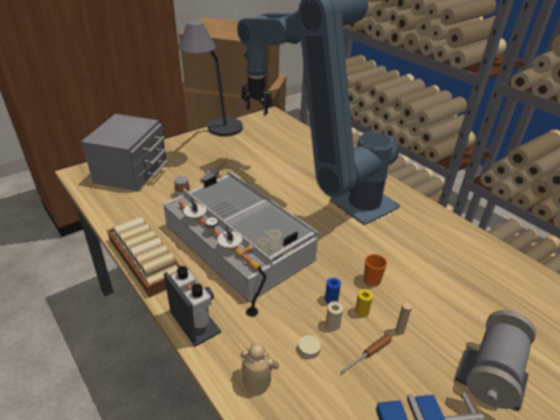

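The bare rack is in the right (-y) bay: chest at about px (305,195), right valve at (328,160), and the hollow cream tube at (174,202) next to the blue and yellow decoys. I'll zoom in.

Run:
```python
import cv2
i=cv2.imread("pics/top0.png")
cv2.imwrite("pics/c1.png",cv2.resize(i[145:245,225:385],None,fx=5,fy=5,interpolation=cv2.INTER_CUBIC))
```

```text
(no output)
```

View pics/c1.png

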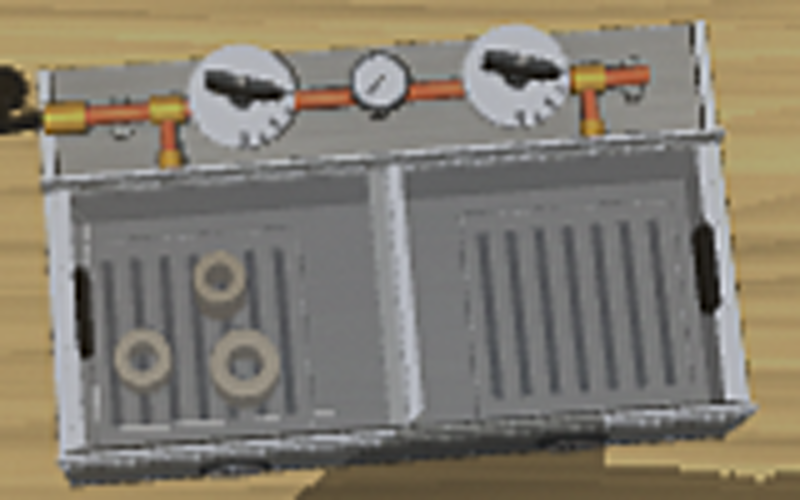

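Chest sits with a slight anticlockwise yaw. Index plates are at crop (243,95) and (516,75), with the right pointer towards the crop's right (≈1.2–1.3 rad). Black handles are at (84,312) and (706,268).

```bash
cat > m.py <<'E'
from h import *
f=load("top0"); g=f["img"].astype(int); hsv=cv2.cvtColor(f["img"],cv2.COLOR_RGB2HSV)
def comps(mask,box):
    x0,y0,x1,y1=box; m=np.zeros(mask.shape,np.uint8); m[y0:y1,x0:x1]=mask[y0:y1,x0:x1]
    n,l,s,c=cv2.connectedComponentsWithStats(m,connectivity=8)
    return sorted([(s[i,4],c[i],s[i,:4],l==i) for i in range(1,n)],key=lambda a:-a[0])
pl=[]
for b in((258,150,290,178),(313,146,345,174)):
    w=(g.min(2)>200)&(np.ptp(g,axis=2)<25)
    a=comps(w,b)[0]; pts=np.argwhere(a[3])[:,::-1].astype(np.int32)
    hull=cv2.convexHull(pts); (cx,cy),r=cv2.minEnclosingCircle(hull); e=cv2.fitEllipse(hull)
    P=onz(f,[[cx,cy],e[0]],.145); print("plate",a[0],cx,cy,r,e,P); pl.append(P.mean(0))
d=pl[0]-pl[1]; print("dist",np.hypot(*d[:2])); yaw=np.arctan2(-d[0],d[1])
mid=(pl[0]+pl[1])/2; ex=np.array([np.cos(yaw),np.sin(yaw)]); ey=np.array([-ex[1],ex[0]])
o=mid[:2]-.107*ex; print("yaw",yaw,"chest",o)
dk=g.max(2)<60
for b,z in(((236,190,248,222),.159),((360,185,372,212),.150)):
    a=comps(dk,b)[0]; P=onz(f,[a[1]],z)[0]; q=P[:2]-o; print("handle",a[0],a[1],P,"chest frame",q@ex,q@ey)
for b in((262,150,290,170),(316,146,341,166)):
    a=comps(g.max(2)<80,b)[0]; pts=np.argwhere(a[3])[:,::-1]; P=onz(f,pts,.175)[:,:2]-o; P=np.c_[P@ex,P@ey]
    c=P.mean(0); u,s,v=np.linalg.svd(P-c); print("blade",a[0],c,v[0],np.degrees(np.arctan2(v[0][0],v[0][1])), P.min(0),P.max(0))
# cream things
cr=(hsv[...,0]>15)&(hsv[...,0]<40)&(hsv[...,1]<90)&(g.min(2)>120)
for a in comps(cr,(120,160,210,260))[:5]: print("cream",a[0],a[1],a[2],onz(f,[a[1]],.08))
E
python3 m.py
python3 - <<'E'
import cv2
i=cv2.imread("pics/top0.png")
cv2.imwrite("pics/c2.png",cv2.resize(i[150:280,115:235],None,fx=4.5,fy=4.5,interpolation=cv2.INTER_CUBIC))
E
```

```text
Traceback (most recent call last):
  File "m.py", line 10, in <module>
    a=comps(w,b)[0]; pts=np.argwhere(a[3])[:,::-1].astype(np.int32)
      ~~~~~~~~~~^^^
IndexError: list index out of range
```

View pics/c2.png

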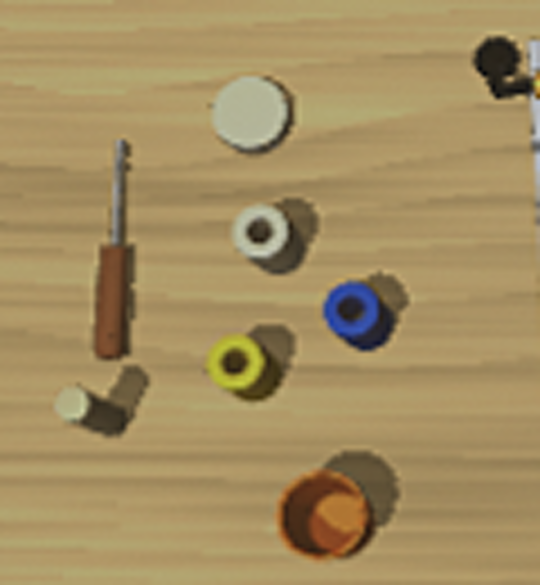

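The tube's top ring is at crop (260,231), i.e. px ≈(172.4,200.9). The blue decoy is at lower right and the yellow one below, both well clear. My white threshold was too high, so I'll lower it.

```bash
sed -i 's/w=(g.min(2)>200)&(np.ptp(g,axis=2)<25)/w=(g.min(2)>205-25)\&(np.ptp(g,axis=2)<25)/' m.py
python3 - <<'E'
from h import *
f=load("top0");g=f["img"]; print(g[150:176:3,270].tolist(), g[201,[168,169,172,176]].tolist(), g[152,262].tolist(),g[168,268].tolist())
E
python3 m.py
```

```text
[[176, 154, 107], [176, 155, 98], [179, 181, 187], [124, 126, 130], [41, 38, 34], [172, 174, 178], [179, 181, 185], [178, 180, 186], [139, 139, 137]] [[187, 190, 164], [143, 143, 122], [68, 60, 44], [174, 176, 148]] [177, 166, 116] [178, 179, 185]
plate 67 272.5 163.61111450195312 9.852405548095703 ((271.6785888671875, 162.73858642578125), (15.602964401245117, 20.770465850830078), 60.06036376953125) [[0.65595889 0.02198488 0.145     ]
 [0.6592179  0.02499925 0.145     ]]
plate 47 327.5 159.5 9.823541641235352 ((328.08978271484375, 160.73728942871094), (16.968210220336914, 21.702259063720703), 108.19165802001953) [[ 0.67320895 -0.17764899  0.145     ]
 [ 0.66855458 -0.17973507  0.145     ]]
dist 0.20262063160393684
yaw 0.06565435448402132 chest [ 0.55746561 -0.08461995]
handle 47 [241.25531915 207.40425532] [0.49022233 0.13044736 0.159     ] chest frame -0.05298843667471035 0.21901559436452106
handle 72 [365.66666667 198.41666667] [ 0.52858629 -0.31112421  0.15      ] chest frame -0.043677404408260775 -0.22412157353353881
blade 54 [0.10054284 0.09876247] [-0.23498173 -0.97199979] -166.4094543830919 [0.09094108 0.06982066] [0.11102296 0.12297739]
blade 56 [ 0.1040677 -0.1010214] [-0.22035977 -0.97541866] -167.2698348917039 [ 0.09455643 -0.1269174 ] [ 0.11449886 -0.07737248]
cream 205 [169.8195122  174.46829268] [162 167  17  16] [[0.62918126 0.40640139 0.08      ]]
cream 83 [172.10843373 200.85542169] [167 195  12  12] [[0.52834558 0.39271159 0.08      ]]
cream 38 [130.36842105 239.10526316] [127 236   7   7] [[0.38489785 0.5360441  0.08      ]]
cream 14 [140.  196.5] [140 190   1  14] [[0.54373211 0.51176134 0.08      ]]
cream 4 [141.  182.5] [141 181   1   4] [[0.59713854 0.51149796 0.08      ]]
```

```bash
sed -i 's/g.min(2)>205-25/g.min(2)>165/' m.py; python3 m.py | head -8
cat > go.py <<'E'
from h import *
import sys
# go.py x y z psi : shift in tool axes (units of 8cm) and turn (units of 180deg) from current measured pose
o=telemetry.get_obs(); w,x,y,z=o["orientation"]; psi=2*np.arctan2(y,x); p=o["tcp_pos"]
t=np.array([float(a) for a in sys.argv[1:5]]); d=t[:3]-p; c,s=np.cos(psi),np.sin(psi)
tu=-(t[3]-psi); tu=(tu+np.pi)%(2*np.pi)-np.pi
print("at",p.round(4),"psi",round(psi,4),"tilt",np.round([w,z],4),"q",o["joint_positions"].round(2),"t",o["clock"])
print("shift total",np.round(np.array([d[0]*c+d[1]*s,d[0]*s-d[1]*c,-d[2]])/.08,3),"turn",round(tu/np.pi,4))
E
python3 go.py 0.67 -0.179 0.231 1.414
```

```text
plate 228 272.7727355957031 163.40908813476562 10.350377082824707 ((272.7114562988281, 163.57762145996094), (19.84548568725586, 20.56485939025879), 89.79304504394531) [[0.6567288  0.02100344 0.145     ]
 [0.65609209 0.02121921 0.145     ]]
plate 221 327.80767822265625 159.26922607421875 10.338300704956055 ((327.7259826660156, 159.53895568847656), (19.572343826293945, 20.46462059020996), 106.68772888183594) [[ 0.67409    -0.1787759   0.145     ]
 [ 0.6730685  -0.17846756  0.145     ]]
dist 0.2004696028495973
yaw 0.08574797800309665 chest [ 0.55838798 -0.087919  ]
handle 47 [241.25531915 207.40425532] [0.49022233 0.13044736 0.159     ] chest frame -0.04921365873303059 0.2234019562089389
handle 72 [365.66666667 198.41666667] [ 0.52858629 -0.31112421  0.15      ] chest frame -0.04880813833030688 -0.21983283534942138
at [ 0.1739 -0.5213  0.2306] psi 0.3218 tilt [-0.0008  0.    ] q [-1.45  0.26  1.54 -0.    1.35 -0.2 ] t 0.1
shift total [ 7.236e+00 -2.097e+00 -6.000e-03] turn -0.3477
```

>>> {"method": "step_arm", "body": {
  "plan": [
    [[1, 0.6, -0.175, 0, 0], [1, 0.6, -0.175, 0, 0], [1, 0.6, -0.175, 0, 0], [1, 0.6, -0.175, 0, 0], [1, 0.6, -0.175, 0, 0], [1, 0.6, -0.175, 0, 0], [1, 0.6, -0.175, 0, 0], [1, 0.6, -0.175, 0, 0], [1, 0.6, -0.175, 0, 0], [1, 0.6, -0.175, 0, 0]]
  ]
}}

```text
clock: 1.35
tcp_pos: [0.5861, -0.2359, 0.2308]
orientation: [-0.0, 0.987, 0.16, -0.0]
force: [-0.7, -1.1, -0.3]
finger_gap: 0.0853
gripper_force: 0.0
```

>>> {"method": "step_arm", "body": {
  "plan": [
    [[1, 0.6, -0.175, 0, 0], [1, 0.6, -0.175, 0, 0], [0.5, 0, 0, 0, -0.058], [0.5, 0, 0, 0, -0.058], [0.5, 0, 0, 0, -0.058], [0.5, 0, 0, 0, -0.058], [0.5, 0, 0, 0, -0.058], [0.5, 0, 0, 0, -0.058], [0.5, 0, 0, 0, 0]]
  ]
}}

```text
clock: 2.48
tcp_pos: [0.6671, -0.1801, 0.2307]
orientation: [-0.001, 0.76, 0.649, -0.0]
force: [-0.8, 0.3, -0.6]
finger_gap: 0.0427
gripper_force: 0.0
```

```bash
python3 go.py 0.6735 -0.1786 0.152 1.414
python3 - <<'E'
from h import *
f=grab("wrist","w1"); print(ray(f,[[280,210]]),proj(f,[[.6735,-.1786,.145],[.6735,-.1786,.181]]))
E
```

```text
at [ 0.6671 -0.1801  0.2307] psi 1.4134 tilt [-0.0005 -0.0002] q [-0.42  0.52  1.15  0.    1.47 -0.27] t 2.475
shift total [0.031 0.076 0.983] turn -0.0002
(array([ 0.67946051, -0.10671552,  0.37323399]), array([[-0.0182716 , -0.27784136, -0.96085179]])) [[278.8742247  219.02045555]
 [280.25545425 238.58343551]]
```

View pics/w1.png

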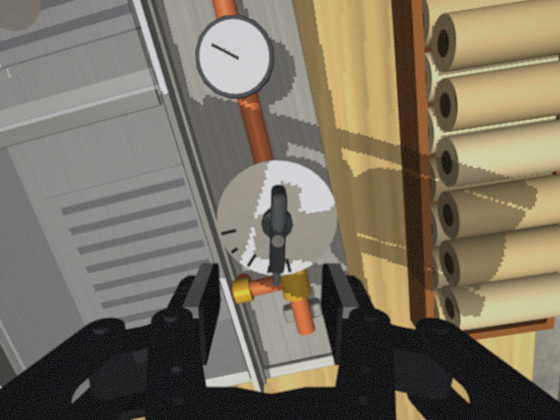

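The wrist view shows the plate centred at (278,218), matching my prediction of (279,219). The blade at x≈279 is parallel to the fingers, so I'll descend and grip.

>>> {"method": "step_arm", "body": {
  "plan": [
    [[0.4, 0.03, 0.075, 0, 0], [0.4, 0, 0, 0.3, 0], [0.4, 0, 0, 0.3, 0], [0.4, 0, 0, 0.25, 0], [0.4, 0, 0, 0.13, 0], [0, 0, 0, 0, 0], [0, 0, 0, 0, 0], [0, 0, 0, 0, 0], [0, 0, 0, 0, 0], [0, 0, 0, 0, 0]]
  ],
  "grip_force": 40
}}

```text
clock: 3.78
tcp_pos: [0.6716, -0.1781, 0.1518]
orientation: [-0.002, 0.76, 0.65, -0.001]
force: [-4.7, 1.2, -6.3]
finger_gap: 0.016
gripper_force: 39.1
```

>>> {"method": "step_arm", "body": {
  "plan": [
    [[0, 0, 0, 0, 0.05], [0, 0, 0, 0, 0.05], [0, 0, 0, 0, 0.05], [0, 0, 0, 0, 0.05], [0, 0, 0, 0, 0.05], [0, 0, 0, 0, 0.05], [0, 0, 0, 0, 0.05], [0, 0, 0, 0, 0.05], [0, 0, 0, 0, 0.023], [0, 0, 0, 0, 0]]
  ]
}}

```text
clock: 5.03
tcp_pos: [0.6737, -0.1805, 0.1519]
orientation: [0.001, 0.999, 0.042, -0.0]
force: [1.9, -4.8, -11.0]
finger_gap: 0.0162
gripper_force: 39.2
```

```bash
python3 go.py 0.6735 -0.1786 0.152 0.0857; python3 -c "
from h import *
o=telemetry.get_obs();print(o['wrist_torque'],o['force'])
f=grab('wrist','w2'); print(proj(f,[[.6735,-.1786,.145]]))"
```

```text
at [ 0.6737 -0.1805  0.1519] psi 0.0844 tilt [ 0.0011 -0.0002] q [-0.42  0.58  1.25 -0.    1.32  1.07] t 5.025
shift total [-0.001 -0.024 -0.002] turn -0.0004
[-0.93823959 -0.35797098  0.18189626] [  1.85231905  -4.75679036 -11.04888579]
[[269.53075862 275.99686326]]
```

View pics/w2.png

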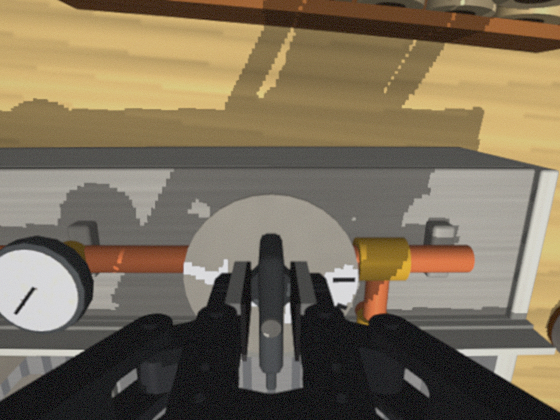

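The blade at image (272,240–385) points straight at the robot. A touch more turn, then release and rise.

>>> {"method": "step_arm", "body": {
  "plan": [
    [[0, 0, 0, 0, 0.015], [0, 0, 0, 0, 0], [0, 0, 0, 0, 0], [0.4, 0, 0, 0, 0], [0.4, 0, 0, 0, 0], [0.4, 0, 0, 0, 0], [0.4, 0, 0, -0.3, 0], [0.4, 0, 0, -0.35, 0], [0.4, 0, 0, -0.35, 0], [0.4, 0, 0, 0, 0]]
  ]
}}

```text
clock: 6.32
tcp_pos: [0.675, -0.1791, 0.2366]
orientation: [0.001, 1.0, 0.02, 0.003]
force: [0.2, -0.5, -0.3]
finger_gap: 0.0342
gripper_force: 0.0
```

```bash
cat > blade.py <<'E'
from h import *
import sys
# blade angle of right valve from the wrist picture: thin top face line, measured from dark pixels around the axis
f=grab("wrist",sys.argv[1]); g=f["img"].astype(int)
c=np.array([.6735,-.1786]); yaw=.0857
gx=np.linspace(-.04,.04,161); X,Y=np.meshgrid(gx,gx)
P=np.c_[c[0]+X.ravel(),c[1]+Y.ravel(),np.full(X.size,.181)]
px=proj(f,P).astype(np.float32).reshape(161,161,2)
im=cv2.remap(f["img"],px[...,0],px[...,1],cv2.INTER_LINEAR)   # rectified plane z=.181; rows=+y, cols=+x
cv2.imwrite(f"pics/{sys.argv[1]}_r.png",cv2.resize(cv2.cvtColor(im,cv2.COLOR_RGB2BGR),None,fx=3,fy=3))
m=((im.max(2)<90)&(np.hypot(X,Y)<.03)).astype(np.uint8)
n,l,s,_=cv2.connectedComponentsWithStats(m); k=1+np.argmax(s[1:,4]); q=np.argwhere(l==k)[:,::-1].astype(np.float32)
vx,vy,_,_=cv2.fitLine(q,cv2.DIST_HUBER,0,.01,.01).ravel(); th=np.arctan2(vy,vx)-yaw
print("pixels",s[k],"blade angle in chest (mod pi)",(th+np.pi/2)%np.pi-np.pi/2)
E
python3 blade.py w3; python3 go.py .515 -.306 .23 .0857
```

```text
pixels [  77   65   63   32 1273] blade angle in chest (mod pi) 0.030461192
at [ 0.6741 -0.1788  0.2344] psi 0.0392 tilt [0.0006 0.0014] q [-0.42  0.53  1.13  0.    1.48  1.11] t 6.375
shift total [-2.05   1.511  0.054] turn -0.0148
```

View pics/w3_r.png

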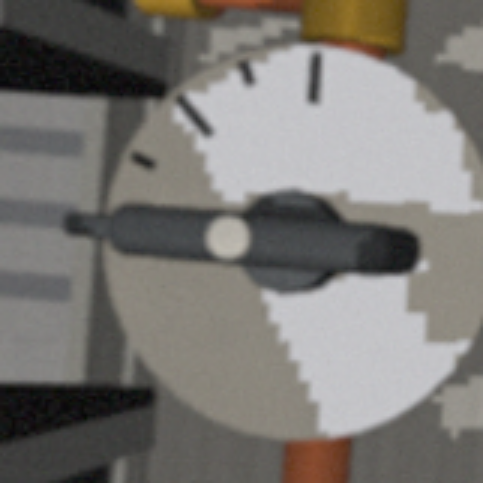

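Right valve's pointer now lies along the chest's -x (about 0±0.03 rad), so it is shut. Next, the right cover's handle.

>>> {"method": "step_arm", "body": {
  "plan": [
    [[0.55, 0, 0, 0, -0.015], [0.55, -0.487, 0.369, 0, 0], [0.55, -0.487, 0.369, 0, 0], [0.55, -0.487, 0.369, 0, 0], [0.55, -0.487, 0.369, 0, 0], [0.55, 0, 0, 0, 0]]
  ]
}}

```text
clock: 7.12
tcp_pos: [0.5256, -0.3117, 0.2315]
orientation: [-0.001, 0.999, 0.041, -0.001]
force: [0.1, 0.6, -0.1]
finger_gap: 0.0468
gripper_force: 0.0
```

```bash
cat > rect.py <<'E'
from h import *
import sys
# rect.py tag cx cy z half : dark blob on a plane near a point
tag=sys.argv[1]; cx,cy,z,h=map(float,sys.argv[2:6]); f=grab("wrist",tag)
g=np.linspace(-h,h,161); X,Y=np.meshgrid(g,g)
px=proj(f,np.c_[cx+X.ravel(),cy+Y.ravel(),np.full(X.size,z)]).astype(np.float32).reshape(161,161,2)
im=cv2.remap(f["img"],px[...,0],px[...,1],cv2.INTER_LINEAR)
cv2.imwrite(f"pics/{tag}_r.png",cv2.resize(cv2.cvtColor(im,cv2.COLOR_RGB2BGR),None,fx=3,fy=3))
n,l,s,c=cv2.connectedComponentsWithStats((im.max(2)<80).astype(np.uint8))
for i in range(1,n):
    if s[i,4]>150: print("dark blob centre",(cx-h+c[i][0]*h/80).round(4),(cy-h+c[i][1]*h/80).round(4),"size mm",(s[i,2:4]*h/80*1000).round(1),s[i,:4])
E
python3 rect.py w4 .529 -.31 .15 .06; python3 go.py .529 -.31 .119 .0857
```

```text
dark blob centre 0.4839 -0.3605 size mm [32.2 20.2] [ 0  0 43 27]
dark blob centre 0.5348 -0.315 size mm [63.  13.5] [46 65 84 18]
dark blob centre 0.4793 -0.2645 size mm [25.5 27.7] [  0 124  34  37]
at [ 0.527  -0.3104  0.2316] psi 0.0831 tilt [-0.0009 -0.0007] q [-0.71  0.37  1.38  0.    1.4   0.77] t 7.175
shift total [ 0.026 -0.004  1.408] turn -0.0008
```

View pics/w4_r.png

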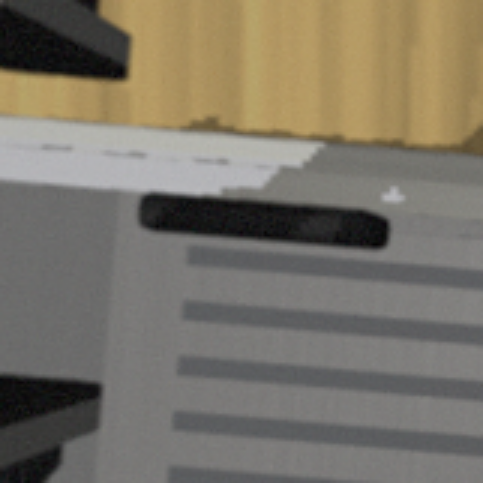

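The handle is at (263,222) of the rectified crop, i.e. world (0.534,-0.315), which is chest x -44 mm as expected. Grip it and slide the cover 160 mm towards +y.

>>> {"method": "step_arm", "body": {
  "plan": [
    [[0.55, 0.09, 0.065, 0, 0], [0.55, 0, 0, 0.35, 0], [0.55, 0, 0, 0.35, 0], [0.55, 0, 0, 0.35, 0], [0.55, 0, 0, 0.25, 0], [0.55, 0, 0, 0.11, 0], [0, 0, 0, 0, 0], [0, 0, 0, 0, 0], [0, 0, 0, 0, 0], [0, 0, 0, 0, 0]]
  ]
}}

```text
clock: 8.43
tcp_pos: [0.537, -0.3148, 0.1212]
orientation: [0.001, 0.999, 0.043, 0.001]
force: [3.2, 0.1, 1.0]
finger_gap: 0.0095
gripper_force: 41.8
```

>>> {"method": "step_arm", "body": {
  "plan": [
    [[0, 0, -0.1, 0, 0], [0, 0, -0.2, 0, 0], [0, 0, -0.25, 0, 0], [0, 0, -0.25, 0, 0], [0, 0, -0.25, 0, 0], [0, 0, -0.25, 0, 0], [0, 0, -0.25, 0, 0], [0, 0, -0.25, 0, 0], [0, 0, -0.15, 0, 0], [0, 0, 0, 0, 0]]
  ]
}}

```text
clock: 9.68
tcp_pos: [0.5237, -0.1573, 0.1211]
orientation: [0.0, 0.999, 0.044, 0.002]
force: [6.0, 2.2, 4.5]
finger_gap: 0.0096
gripper_force: 43.2
```

```bash
python3 go.py .534 -.315 .119 .0857
```

```text
at [ 0.5237 -0.1573  0.1211] psi 0.0874 tilt [0.0003 0.0016] q [-0.5   0.35  1.7   0.    1.09  0.99] t 9.675
shift total [-0.043  1.975  0.027] turn 0.0005
```

>>> {"method": "step_arm", "body": {
  "plan": [
    [[0.35, 0, 0, 0, 0], [0.35, 0, 0, 0, 0], [0.35, 0, 0, 0, 0], [0.35, 0, 0, -0.4, 0], [0.35, 0, 0, -0.5, 0], [0.35, 0, 0, -0.5, 0], [0.8, 0.065, -0.685, 0, 0], [0.8, 0.065, -0.685, 0, 0], [0.8, 0.065, -0.685, 0, 0], [0.8, 0.065, -0.685, 0, 0]]
  ]
}}

```text
clock: 10.92
tcp_pos: [0.524, 0.0626, 0.2319]
orientation: [0.0, 0.999, 0.043, -0.0]
force: [0.5, -0.4, 0.7]
finger_gap: 0.0682
gripper_force: 0.0
```

>>> {"method": "step_arm", "body": {
  "plan": [
    [[0.8, 0.065, -0.685, 0, 0], [0.8, 0.065, -0.685, 0, 0], [0.8, 0.065, -0.685, 0, 0], [0.8, 0.065, -0.6, 0, 0], [0.8, 0.065, -0.5, 0, 0], [0.8, 0, 0, 0, 0], [0.8, 0, 0, 0, 0]]
  ]
}}

```text
clock: 11.8
tcp_pos: [0.5284, 0.3143, 0.2316]
orientation: [0.001, 0.999, 0.043, -0.001]
force: [0.5, -0.7, 0.1]
finger_gap: 0.0683
gripper_force: 0.0
```

```bash
python3 go.py .5283 .3927 .041 .0857
cat > tube.py <<'E'
from h import *
f=grab("wrist","w5"); hsv=cv2.cvtColor(f["img"],cv2.COLOR_RGB2HSV); g=f["img"].astype(int)
h=.06; a=np.linspace(-h,h,241); X,Y=np.meshgrid(a,a); cx,cy=.5283,.3927
px=proj(f,np.c_[cx+X.ravel(),cy+Y.ravel(),np.full(X.size,.08)]).astype(np.float32).reshape(241,241,2)
im=cv2.remap(f["img"],px[...,0],px[...,1],cv2.INTER_LINEAR); cv2.imwrite("pics/w5_r.png",cv2.resize(cv2.cvtColor(im,cv2.COLOR_RGB2BGR),None,fx=2,fy=2))
i=im.astype(int); m=((i[...,2]>.8*i[...,0])&(i.min(2)>130)).astype(np.uint8)
n,l,s,c=cv2.connectedComponentsWithStats(m)
for k in range(1,n):
    if s[k,4]>300:
        q=np.argwhere(l==k)[:,::-1].astype(np.int32); (u,v),r=cv2.minEnclosingCircle(q)
        print(s[k],"centre",cx-h+u*h/120,cy-h+v*h/120,"dia mm",2*r*h/120*1000)
E
python3 tube.py
```

```text
at [0.5284 0.3143 0.2316] psi 0.0865 tilt [ 0.0005 -0.0006] q [ 0.36  0.38  1.37 -0.    1.4   1.84] t 11.8
shift total [ 0.084 -0.976  2.382] turn 0.0002
[  77   73   87   87 4285] centre 0.5282893760681152 0.3908464042663574 dia mm 43.92570495605468
```

View pics/w5_r.png

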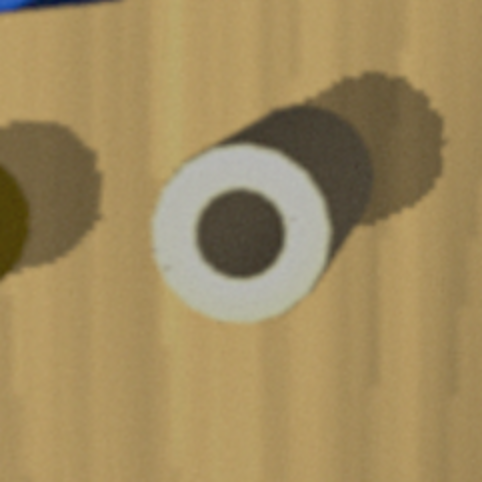

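The tube ring is clean at crop (241,232): world (0.528,0.391), about 44 mm across. Descend over it.

>>> {"method": "step_arm", "body": {
  "plan": [
    [[0.8, 0.04, -0.48, 0, 0], [0.8, 0.04, -0.475, 0, 0], [0.8, 0, 0, 0, 0], [0.8, 0, 0, 0.5, 0], [0.8, 0, 0, 0.5, 0], [0.8, 0, 0, 0.5, 0], [0.8, 0, 0, 0.4, 0], [0.8, 0, 0, 0.3, 0], [0.8, 0, 0, 0.19, 0], [0.8, 0, 0, 0, 0]]
  ]
}}

```text
clock: 13.1
tcp_pos: [0.5282, 0.3901, 0.0401]
orientation: [0.001, 0.999, 0.042, -0.001]
force: [0.2, 1.0, 0.5]
finger_gap: 0.0682
gripper_force: 0.0
```

>>> {"method": "step_arm", "body": {
  "plan": [
    [[0, 0, 0, 0, 0], [0, 0, 0, 0, 0], [0, 0, 0, 0, 0], [0, 0, 0, 0, 0], [0, 0, 0, 0, 0], [0, 0, 0, -0.1, 0], [0, 0, 0, -0.3, 0], [0, 0, 0, -0.5, 0], [0, 0, 0, -0.5, 0], [0, 0, 0, 0, 0]]
  ]
}}

```text
clock: 14.35
tcp_pos: [0.5303, 0.393, 0.1571]
orientation: [-0.002, 0.999, 0.043, 0.003]
force: [-0.4, 0.1, -2.0]
finger_gap: 0.0447
gripper_force: 42.8
```

```bash
python3 - <<'E'
from h import *
o=np.array([.5584,-.0879]); y=.0857
print(o+np.array([[np.cos(y),-np.sin(y)],[np.sin(y),np.cos(y)]])@[-.044,-.160])
E
python3 go.py .528 -.251 .22 .0857
```

```text
[ 0.5282567  -0.25107899]
at [0.5303 0.393  0.1571] psi 0.0866 tilt [-0.0018  0.0034] q [0.47 0.5  1.36 0.   1.27 1.95] t 14.35
shift total [-0.725  8.017 -0.786] turn 0.0003
```

>>> {"method": "step_arm", "body": {
  "plan": [
    [[0, 0, 0, -0.5, 0], [0, 0, 0, -0.47, 0], [0, -0.02, 0.25, 0, 0], [0, -0.04, 0.5, 0, 0], [0, -0.055, 0.6, 0, 0], [0, -0.055, 0.6, 0, 0], [0, -0.055, 0.6, 0, 0], [0, -0.055, 0.6, 0, 0], [0, -0.055, 0.6, 0, 0], [0, -0.055, 0.6, 0, 0]]
  ]
}}

```text
clock: 15.6
tcp_pos: [0.5253, 0.0403, 0.2278]
orientation: [-0.0, 0.999, 0.043, -0.002]
force: [0.8, -0.2, -1.4]
finger_gap: 0.0443
gripper_force: 42.7
```

>>> {"method": "step_arm", "body": {
  "plan": [
    [[0, -0.055, 0.6, 0, 0], [0, -0.055, 0.6, 0, 0], [0, -0.055, 0.6, 0, 0], [0, -0.055, 0.6, 0, 0], [0, -0.055, 0.6, 0, 0], [0, -0.05, 0.5, 0, 0], [0, -0.03, 0.3, 0, 0], [0, 0, 0, 0, 0], [0, 0, 0, 0, 0]]
  ]
}}

```text
clock: 16.73
tcp_pos: [0.5248, -0.2619, 0.2297]
orientation: [-0.001, 0.999, 0.043, -0.001]
force: [-0.2, 1.6, -1.0]
finger_gap: 0.0444
gripper_force: 42.6
```

```bash
python3 go.py .528 -.251 .060 .0857; python3 -c "
from h import *
print(telemetry.get_obs()['finger_gap']); f=grab('scene','s1'); i=cv2.imread('pics/s1.png'); cv2.imwrite('pics/s1c.png',cv2.resize(i[100:300,130:340],None,fx=2.8,fy=2.8))"
```

```text
at [ 0.5248 -0.2619  0.2297] psi 0.0866 tilt [-0.0009 -0.0006] q [-0.65  0.33  1.45  0.    1.37  0.83] t 16.725
shift total [ 0.051 -0.132  2.121] turn 0.0003
0.04444084561152406
```

View pics/s1c.png

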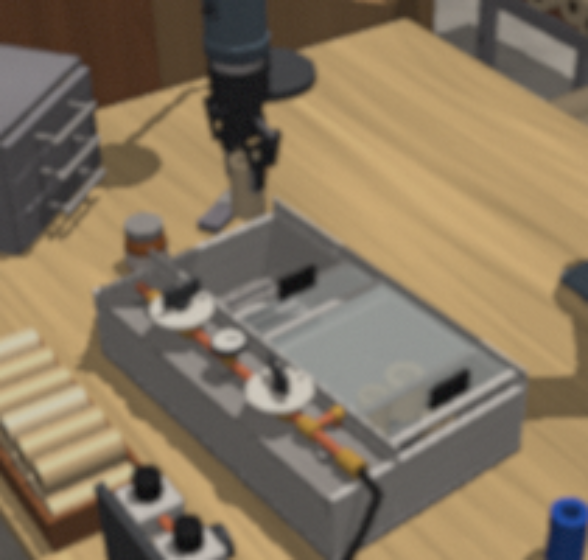

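The right cover is open (handle at (297,283)) and the tube hangs upright over the bay. Lower it gently.

>>> {"method": "step_arm", "body": {
  "plan": [
    [[0, 0.05, -0.13, 0, 0], [0, 0, 0, 0.4, 0], [0, 0, 0, 0.4, 0], [0, 0, 0, 0.4, 0], [0, 0, 0, 0.4, 0], [0, 0, 0, 0.3, 0], [0, 0, 0, 0.15, 0], [0, 0, 0, 0.05, 0], [0, 0, 0, 0, 0], [0, 0, 0, 0, 0]]
  ]
}}

```text
clock: 18.02
tcp_pos: [0.529, -0.2528, 0.0636]
orientation: [0.001, 0.999, 0.043, 0.001]
force: [1.1, -0.1, -1.6]
finger_gap: 0.0439
gripper_force: 42.7
```

```bash
python3 go.py .528 -.251 .058 .0857; python3 -c "
from h import *
o=telemetry.get_obs(); print(o['force'],o['finger_gap'])"
```

```text
at [ 0.529  -0.2528  0.0636] psi 0.0862 tilt [0.0006 0.0008] q [-0.64  0.48  1.65  0.    1.01  0.85] t 18.025
shift total [-0.01  -0.023  0.07 ] turn 0.0002
[ 1.05148306 -0.09511238 -1.58063882] 0.043931637420422345
```

>>> {"method": "step_arm", "body": {
  "plan": [
    [[0, 0, 0, 0.03, 0], [0, 0, 0, 0.03, 0], [0, 0, 0, 0.01, 0], [0, 0, 0, 0, 0], [0, 0, 0, 0, 0]]
  ]
}}

```text
clock: 18.65
tcp_pos: [0.5291, -0.2533, 0.0601]
orientation: [0.001, 0.999, 0.043, 0.001]
force: [-4.2, 2.1, 17.9]
finger_gap: 0.0441
gripper_force: 43.3
```

Contact (18 N up). Release and rise.

>>> {"method": "step_arm", "body": {
  "plan": [
    [[0.75, 0, 0, 0, 0], [0.75, 0, 0, 0, 0], [0.75, 0, 0, 0, 0], [0.75, 0, 0, 0, 0], [0.75, 0, 0, -0.2, 0], [0.75, 0, 0, -0.4, 0], [0.75, 0, 0, -0.5, 0], [0.75, 0, 0, -0.5, 0], [0.75, 0, 0, -0.5, 0], [0.75, 0, 0, 0, 0]]
  ]
}}

```text
clock: 19.9
tcp_pos: [0.5302, -0.2537, 0.2302]
orientation: [0.003, 0.999, 0.043, 0.004]
force: [0.3, -0.2, -0.4]
finger_gap: 0.0639
gripper_force: 0.0
```

```bash
python3 - <<'E'
from h import *
f=grab("wrist","w6"); h=.06; a=np.linspace(-h,h,241); X,Y=np.meshgrid(a,a); cx,cy=.529,-.253
px=proj(f,np.c_[cx+X.ravel(),cy+Y.ravel(),np.full(X.size,.098)]).astype(np.float32).reshape(241,241,2)
i=cv2.remap(f["img"],px[...,0],px[...,1],cv2.INTER_LINEAR).astype(int)
m=((i[...,0]>i[...,2]+12)&(i.min(2)>100)).astype(np.uint8)
n,l,s,c=cv2.connectedComponentsWithStats(m)
for k in range(1,n):
    if s[k,4]>300:
        (u,v),r=cv2.minEnclosingCircle(np.argwhere(l==k)[:,::-1].astype(np.int32)); print(s[k],cx-h+u*h/120,cy-h+v*h/120,2*r*.5)
E
python3 rect.py w7 .5205 -.157 .15 .05; python3 go.py .5205 -.156 .23 .0857
```

```text
[  56   77  107   88 4346] 0.5235468292236328 -0.25259531784057615 53.12458419799805
dark blob centre 0.4807 -0.1915 size mm [26.3 37.5] [ 0  0 42 60]
dark blob centre 0.5403 -0.1994 size mm [61.3 10. ] [63  5 98 16]
dark blob centre 0.5229 -0.1615 size mm [64.4 22.5] [ 32  55 103  36]
dark blob centre 0.5201 -0.1194 size mm [100.6   9.4] [  0 133 161  15]
at [ 0.5284 -0.2524  0.2259] psi 0.0862 tilt [0.0005 0.0006] q [-0.64  0.32  1.46  0.    1.36  0.85] t 20.0
shift total [ 0.005 -1.209 -0.051] turn 0.0002
```

The tube stands at about (0.526,-0.253). Go back to the handle.

>>> {"method": "step_arm", "body": {
  "plan": [
    [[0.4, 0.02, -0.6, 0, 0], [0.4, 0.025, -0.59, 0, 0], [0.4, 0, 0, 0, 0], [0.4, 0, 0, 0, 0]]
  ]
}}

```text
clock: 20.5
tcp_pos: [0.5234, -0.1573, 0.2242]
orientation: [-0.0, 0.999, 0.043, -0.001]
force: [-0.2, -0.1, 0.1]
finger_gap: 0.0342
gripper_force: 0.0
```

```bash
python3 rect.py w8 .5237 -.157 .15 .05; python3 go.py .5237 -.1573 .121 .0857
```

```text
dark blob centre 0.4858 -0.1913 size mm [30.  34.4] [ 0  0 48 55]
dark blob centre 0.5561 -0.1757 size mm [33.8  6.9] [105  45  54  11]
dark blob centre 0.5217 -0.1558 size mm [64.4 13.8] [ 26  71 103  22]
dark blob centre 0.483 -0.1217 size mm [23.8 26.9] [  0 118  38  43]
at [ 0.5236 -0.1578  0.2243] psi 0.0861 tilt [-0.0001 -0.0005] q [-0.5   0.26  1.55 -0.    1.33  0.99] t 20.55
shift total [ 0.002 -0.006  1.291] turn 0.0001
```

Aligned with the handle at y -0.156. Descend, grip, and slide shut.

>>> {"method": "step_arm", "body": {
  "plan": [
    [[0.4, 0, 0, 0.35, 0], [0.4, 0, 0, 0.35, 0], [0.4, 0, 0, 0.3, 0], [0.4, 0, 0, 0.2, 0], [0.4, 0, 0, 0.09, 0], [0, 0, 0, 0, 0], [0, 0, 0, 0, 0], [0, 0, 0, 0, 0], [0, 0, 0, 0, 0]]
  ]
}}

```text
clock: 21.68
tcp_pos: [0.5241, -0.1577, 0.1223]
orientation: [0.0, 0.999, 0.043, 0.0]
force: [-0.1, -1.8, -0.6]
finger_gap: 0.0092
gripper_force: 42.7
```

>>> {"method": "step_arm", "body": {
  "plan": [
    [[0, 0, 0.1, 0, 0], [0, 0, 0.2, 0, 0], [0, 0, 0.25, 0, 0], [0, 0, 0.25, 0, 0], [0, 0, 0.25, 0, 0], [0, 0, 0.25, 0, 0], [0, 0, 0.25, 0, 0], [0, 0, 0.25, 0, 0], [0, 0, 0.15, 0, 0], [0, 0, 0.05, 0, 0]]
  ]
}}

```text
clock: 22.92
tcp_pos: [0.5375, -0.3167, 0.1222]
orientation: [-0.002, 0.999, 0.042, 0.0]
force: [-0.9, 15.6, 12.2]
finger_gap: 0.0094
gripper_force: 44.7
```

```bash
python3 go.py .537 -.3148 .121 .0857; python3 -c "
from h import *
o=telemetry.get_obs(); print(o['force'],o['finger_gap'])"
```

```text
at [ 0.5375 -0.3167  0.1222] psi 0.0846 tilt [-0.0017  0.0003] q [-0.71  0.48  1.49  0.    1.18  0.77] t 22.925
shift total [-0.004 -0.024  0.015] turn -0.0004
[-0.93994152 15.64170928 12.23151006] 0.009363597235587193
```

Cover is against its stop. Release, rise, go back over the valve.

>>> {"method": "step_arm", "body": {
  "plan": [
    [[0.4, 0, 0, 0, 0], [0.4, 0, 0, 0, 0], [0.4, 0, 0, 0, 0], [0.4, 0, 0, -0.4, 0], [0.4, 0, 0, -0.5, 0], [0.4, 0, 0, -0.5, 0], [0.4, 0.46, -0.395, 0, 0], [0.4, 0.46, -0.395, 0, 0], [0.4, 0.46, -0.395, 0, 0], [0.4, 0.46, -0.39, 0, 0]]
  ]
}}

```text
clock: 24.18
tcp_pos: [0.6742, -0.1776, 0.2336]
orientation: [0.0, 0.999, 0.043, 0.0]
force: [0.5, -0.9, 0.3]
finger_gap: 0.0339
gripper_force: 0.0
```

>>> {"method": "step_arm", "body": {
  "plan": [
    [[0.4, 0, 0, 0, 0], [0.4, 0, 0, 0, 0]]
  ]
}}

```text
clock: 24.42
tcp_pos: [0.673, -0.1787, 0.2332]
orientation: [0.0, 0.999, 0.043, -0.001]
force: [0.8, 0.3, 0.0]
finger_gap: 0.0342
gripper_force: 0.0
```

```bash
python3 go.py .6735 -.1795 .152 .0857; python3 blade.py w9
python3 - <<'E'
from h import *
f=grab("top","t2"); g=f["img"].astype(int); a=load("top0")["img"].astype(int)
for b in((236,190,248,222),(358,185,372,212)):
    for im in(a,g):
        m=np.zeros(im.shape[:2],bool); x0,y0,x1,y1=b; m[y0:y1,x0:x1]=(im[y0:y1,x0:x1].max(2)<60); q=np.argwhere(m); print(len(q),q.mean(0)[::-1])
E
```

```text
at [ 0.673  -0.1787  0.2332] psi 0.0868 tilt [ 0.0002 -0.0005] q [-0.42  0.53  1.13 -0.    1.49  1.07] t 24.425
shift total [0.005 0.011 1.015] turn 0.0003
pixels [  21   24  119   74 2250] blade angle in chest (mod pi) 0.050445795
47 [241.25531915 207.40425532]
64 [242.34375  206.421875]
72 [365.66666667 198.41666667]
73 [365.68493151 198.31506849]
```

Run:
```python
from h import *
a=load("top0")["img"].max(2); g=load("t2")["img"].max(2)
for r in(203,207,211): print(r,a[r,234:252],g[r,234:252])
s=load("scene0")["img"].max(2); c=grab("scene","s2")["img"].max(2)
for im in(s,c):
    m=im[225:255,275:310]<50; q=np.argwhere(m); print(len(q),q.mean(0)[::-1]+[275,225],q.min(0),q.max(0))
```

```text
203 [175 198 187 185 194 186  20  35  47 102 128 116  80  91 124 120 120 105] [175 195 119  48  34  37  40  35  39  84 128 115  80  88 118 116 114 100]
207 [168 170 190 188 192 185  40  34  44  93 128 119  88  88 116 120 121 115] [71 69 68 67 66 64 62 61 59 57 56 52 49 44 46 55 58 64]
211 [167 126 199 188 192 186  74  33  35  62 132 121  98  85 106 122 129 144] [81 80 81 79 78 78 76 75 73 71 71 70 69 52 36 63 63 59]
81 [290.03703704 238.67901235] [8 9] [19 21]
79 [290.         238.62025316] [8 9] [19 21]
```

Left cover unmoved in the scene view (290.0 vs 290.0 px); the top view was just occluded by the arm. Now grip the valve and turn it anticlockwise by 45°.

>>> {"method": "step_arm", "body": {
  "plan": [
    [[0.4, 0, 0, 0.35, 0], [0.4, 0, 0, 0.35, 0], [0.4, 0, 0, 0.2, 0], [0.4, 0, 0, 0.1, 0], [0.4, 0, 0, 0, 0], [0, 0, 0, 0, 0], [0, 0, 0, 0, 0], [0, 0, 0, 0, 0], [0, 0, 0, 0, 0], [0, 0, 0, 0, 0]]
  ]
}}

```text
clock: 25.82
tcp_pos: [0.6743, -0.1804, 0.1556]
orientation: [0.002, 0.999, 0.043, 0.002]
force: [0.4, -5.6, 2.7]
finger_gap: 0.0082
gripper_force: 44.7
```

>>> {"method": "step_arm", "body": {
  "plan": [
    [[0, 0, 0, 0, -0.04], [0, 0, 0, 0, -0.05], [0, 0, 0, 0, -0.05], [0, 0, 0, 0, -0.05], [0, 0, 0, 0, -0.04], [0, 0, 0, 0, -0.02], [0, 0, 0, 0, 0], [0, 0, 0, 0, 0]]
  ]
}}

```text
clock: 26.82
tcp_pos: [0.6731, -0.1782, 0.1556]
orientation: [0.0, 0.906, 0.422, 0.0]
force: [-2.9, 0.5, 5.5]
finger_gap: 0.0085
gripper_force: 45.2
```

```bash
python3 go.py .6735 -.1795 .152 .871
```

```text
at [ 0.6731 -0.1782  0.1556] psi 0.8719 tilt [0.0002 0.0002] q [-0.42  0.57  1.25  0.    1.33  0.28] t 26.825
shift total [-0.009  0.014  0.045] turn 0.0003
```

Blade gripped this time (8.5 mm gap). Release, rise, and check the pointer against the marks.

>>> {"method": "step_arm", "body": {
  "plan": [
    [[0.4, 0, 0, 0, 0], [0.4, 0, 0, 0, 0], [0.4, 0, 0, 0, 0], [0.4, 0, 0, -0.3, 0], [0.4, 0, 0, -0.4, 0], [0.4, 0, 0, -0.5, 0], [0.4, 0, 0, -0.3, 0], [0.4, 0, 0, 0, 0], [0.4, 0, 0, 0, 0]]
  ]
}}

```text
clock: 27.95
tcp_pos: [0.6728, -0.1782, 0.272]
orientation: [-0.001, 0.907, 0.422, -0.001]
force: [0.9, -0.2, -0.0]
finger_gap: 0.0342
gripper_force: 0.0
```

```bash
python3 blade.py w10
python3 - <<'E'
from h import *
# sub-pixel axis: enclosing circle of the tail/pointer is awkward; use min-area box of dark blade at z=.181 within 27mm, minus hub ring
f=load("w10"); c=np.array([.6735,-.1786]); a=np.linspace(-.04,.04,321); X,Y=np.meshgrid(a,a)
px=proj(f,np.c_[c[0]+X.ravel(),c[1]+Y.ravel(),np.full(X.size,.178)]).astype(np.float32).reshape(321,321,2)
im=cv2.remap(f["img"],px[...,0],px[...,1],cv2.INTER_LINEAR).max(2)
R=np.hypot(X,Y)
for lo,hi in((.014,.020),(.018,.024),(.023,.028)):
    m=((im<100)&(R>lo)&(R<hi)).astype(np.uint8); n,l,s,k=cv2.connectedComponentsWithStats(m)
    print(lo,[(s[i,4],(a[0]+k[i]*.00025).round(4)) for i in range(1,n) if s[i,4]>60])
E
```

```text
pixels [  71   74   49   54 1296] blade angle in chest (mod pi) 0.79057324
0.014 [(np.int32(814), array([-0.0116, -0.0122])), (np.int32(915), array([0.0098, 0.0132]))]
0.018 [(np.int32(85), array([ 0.0066, -0.0206])), (np.int32(699), array([-0.014, -0.015])), (np.int32(111), array([-0.0218,  0.0043])), (np.int32(818), array([0.0128, 0.0164]))]
0.023 [(np.int32(70), array([ 0.0069, -0.0239])), (np.int32(434), array([-0.0181, -0.0184])), (np.int32(102), array([-0.0233, -0.0078])), (np.int32(165), array([-0.0252,  0.0039])), (np.int32(609), array([0.0157, 0.0198]))]
```

The pointer reads 0.76–0.79 rad, which is on the middle mark. Hand in.

```bash
python3 -c "
from h import *
print(order.sign_off())"
```

```text
the job is handed in; nothing more can be done
None
```

I loaded the tube upright into the right bay, shut its cover and set its valve to half open (pointer measured at about 0.78 rad), and handed in the job at about 28 s; no verdict was returned.

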